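# Fit the anti-racking spacer in the bench vise

### The job

The vise is closed on a glue-up at one end of its jaws only. Try the wooden spacers from the rack in the open end of the jaws until you find the thickest one that slides in without forcing, and leave that one there, eased down by hand until its dowel rests on both jaws, with the others back in the rack. Never force a spacer in: do not jar or spread the jaws, and leave the mallet, the bowl and the glue bottle alone.

Things in the scene. Friction and masses are not known exactly. Their poses are not given: they have to be found in the camera images.
- vise: Bench-top vise, grey castings, wooden cheeks, bolted down. Origin: on the bench, below the inner face of the fixed rear jaw (rear_cheek), mid-length. x points into the rear jaw (38 mm thick, face in the plane x = 0), y along the jaws (-115 to +115 mm), tops at z = 130. The gap is on the -x side, 77 mm deep, clear for y -115 to +10. The boards clamped at y +15 to +145 stand 65 mm above the jaws.
- spacer_place (a point): Point on the rear jaw's top inner edge (vise x = 0, y = -78, z = 130 mm) at the open end, where the spacer goes; axes of the vise. Thickness goes along x. 30 mm either way along the jaws will do. The front jaw (front_cheek), same height, flat, parallel, firmly held by the screw, faces it across the gap: an unknown 17.9 to 24.8 mm. Screw and tommy bar stick out 60 mm in front, below z = 80.
- rack: Plywood rack fixed to the bench, 100 (x) x 190 (y) mm, 68 mm high. Three slots in a row centred at y = -56, 0, +56 mm, x = 0, each 30 mm (x) by 46 mm (y). A spacer hangs in a slot by its dowel, which lies along x across the top, foot 8 mm above the bench. Origin: centre of the underside.
- spacer_a: Plain wooden spacer, 17.5 mm thick (its x) x 40 mm wide (y) x 112 mm tall, foot edges rounded 3 mm, 60 to 100 g. A 10 mm dowel through it along x, axis 65 mm above the foot, sticks out 20 mm each side and is the stop: 60 mm of the block hang below it. The 42 mm above the dowel are for gripping. Origin: centre of the underside, z up.
- spacer_b: Plain wooden spacer, 20 mm thick (its x) x 40 mm wide (y) x 112 mm tall, foot edges rounded 3 mm, 60 to 100 g. A 10 mm dowel through it along x, axis 65 mm above the foot, sticks out 20 mm each side and is the stop: 60 mm of the block hang below it. The 42 mm above the dowel are for gripping. Origin: centre of the underside, z up.
- spacer_c: Plain wooden spacer, 22.5 mm thick (its x) x 40 mm wide (y) x 112 mm tall, foot edges rounded 3 mm, 60 to 100 g. A 10 mm dowel through it along x, axis 65 mm above the foot, sticks out 20 mm each side and is the stop: 60 mm of the block hang below it. The 42 mm above the dowel are for gripping. Origin: centre of the underside, z up.
- mallet: Turned carver's mallet standing on its head, 84 mm across, 225 mm tall, bystander. Origin: centre of the underside.
- bowl: Small turned bowl, 104 mm across, 45 mm high, bystander. Origin: centre of the underside.
- glue: Closed plain bottle of wood glue, 60 mm across, 150 mm high, bystander. Origin: centre of the underside.
Not all that is in view belongs to the job. Leave any pink or purple look-alike of the spacer_c alone. Leave any black or pink look-alike of the spacer_a alone.

How it is judged (in metres and radians):
On the way:
1. the snug spacer is eased at least half way down into the gap while held in the fingers (((distance between rear_cheek and front_cheek below 0.0385 m and x of spacer_a in the frame of vise between -0.02 and -0.005 m and y of spacer_a in the frame of vise between -0.108 and -0.045 m and z of spacer_a in the frame of vise below 0.1 m and angle between spacer_a's own z axis and vertical below 0.12 rad and contact force between spacer_a and the fingers above 0.5 N) or (distance between rear_cheek and front_cheek below 0.041 m and x of spacer_b in the frame of vise between -0.02 and -0.005 m and y of spacer_b in the frame of vise between -0.108 and -0.045 m and z of spacer_b in the frame of vise below 0.1 m and angle between spacer_b's own z axis and vertical below 0.12 rad and contact force between spacer_b and the fingers above 0.5 N) or (distance between rear_cheek and front_cheek below 0.0435 m and x of spacer_c in the frame of vise between -0.02 and -0.005 m and y of spacer_c in the frame of vise between -0.108 and -0.045 m and z of spacer_c in the frame of vise below 0.1 m and angle between spacer_c's own z axis and vertical below 0.12 rad and contact force between spacer_c and the fingers above 0.5 N))), for 0.1 s.
At the end, for the whole second after the job is handed in: The thickest spacer that goes in (under 3 mm of play) stands upright in the gap, within 30 mm of spacer_place along the jaws, its dowel within 3.5 mm of resting on the jaw tops; the other two hang in rack slots, feet within 20 mm of the bench; all at rest (((distance between rear_cheek and front_cheek below 0.0385 m and x of spacer_a in the frame of vise between -0.02 and -0.005 m and y of spacer_a in the frame of vise between -0.108 and -0.045 m and z of spacer_a in the frame of vise between 0.066 and 0.0735 m and angle between spacer_a's own z axis and vertical below 0.12 rad and (x of spacer_b in the frame of rack between -0.03 and 0.03 m and y of spacer_b in the frame of rack between -0.09 and 0.09 m and z of spacer_b in the frame of rack between 0 and 0.02 m and angle between spacer_b's own z axis and vertical below 0.3 rad) and (x of spacer_c in the frame of rack between -0.03 and 0.03 m and y of spacer_c in the frame of rack between -0.09 and 0.09 m and z of spacer_c in the frame of rack between 0 and 0.02 m and angle between spacer_c's own z axis and vertical below 0.3 rad) and linear speed of each of spacer_a, spacer_b, spacer_c below 0.02 m/s) or (distance between rear_cheek and front_cheek below 0.041 m and x of spacer_b in the frame of vise between -0.02 and -0.005 m and y of spacer_b in the frame of vise between -0.108 and -0.045 m and z of spacer_b in the frame of vise between 0.066 and 0.0735 m and angle between spacer_b's own z axis and vertical below 0.12 rad and (x of spacer_a in the frame of rack between -0.03 and 0.03 m and y of spacer_a in the frame of rack between -0.09 and 0.09 m and z of spacer_a in the frame of rack between 0 and 0.02 m and angle between spacer_a's own z axis and vertical below 0.3 rad) and (x of spacer_c in the frame of rack between -0.03 and 0.03 m and y of spacer_c in the frame of rack between -0.09 and 0.09 m and z of spacer_c in the frame of rack between 0 and 0.02 m and angle between spacer_c's own z axis and vertical below 0.3 rad) and linear speed of each of spacer_a, spacer_b, spacer_c below 0.02 m/s) or (distance between rear_cheek and front_cheek below 0.0435 m and x of spacer_c in the frame of vise between -0.02 and -0.005 m and y of spacer_c in the frame of vise between -0.108 and -0.045 m and z of spacer_c in the frame of vise between 0.066 and 0.0735 m and angle between spacer_c's own z axis and vertical below 0.12 rad and (x of spacer_a in the frame of rack between -0.03 and 0.03 m and y of spacer_a in the frame of rack between -0.09 and 0.09 m and z of spacer_a in the frame of rack between 0 and 0.02 m and angle between spacer_a's own z axis and vertical below 0.3 rad) and (x of spacer_b in the frame of rack between -0.03 and 0.03 m and y of spacer_b in the frame of rack between -0.09 and 0.09 m and z of spacer_b in the frame of rack between 0 and 0.02 m and angle between spacer_b's own z axis and vertical below 0.3 rad) and linear speed of each of spacer_a, spacer_b, spacer_c below 0.02 m/s))); the robot touches nothing.
It fails at once if a spacer not yet down is forced into the jaws with more than 70 N ((contact force between spacer_a and vise above 70 N and z of spacer_a in the frame of vise above 0.078 m) or (contact force between spacer_b and vise above 70 N and z of spacer_b in the frame of vise above 0.078 m) or (contact force between spacer_c and vise above 70 N and z of spacer_c in the frame of vise above 0.078 m)).
It fails at once if a spacer is rammed down on the jaws with more than 120 N (contact force between any of spacer_a, spacer_b, spacer_c and vise above 120 N).
It fails at once if the front jaw is spread or pushed by more than 1.2 mm (distance of front_cheek from where it was at the start of the episode above 0.0012 m).
It fails at once if the robot strikes the vise with more than 60 N (contact force between any of the arm, the fingers and vise above 60 N).
It fails at once if the mallet, bowl or glue bottle is moved by more than 20 mm (distance of any of mallet, bowl, glue from where it was at the start of the episode above 0.02 m).
It also fails if it takes over 72 s, if anything falls off the work surface, if the arm or the gripper's body presses on something with over 40 N, if the wrist force passes 120 N, or if a joint passes its speed limit or range.

### The arm

A 6-joint arm with a two-finger parallel gripper is mounted at the origin on the work surface. World frame = base frame: x ahead of the robot, y to its left, z up, the work surface at z = 0. Lengths are in mm, angles in rad, forces in N, time in s.
With the tool pointing down it reaches from about 350 to 975 mm from the base axis. Payload 7.1 kg.
Tool frame: the origin (TCP) lies at the very end of the fingers, on their centre line; the grasp point (between the pads) lies 19 mm behind it (ctrl.grip_point_offset is the distance from the TCP to the grasp point, in mm); z points along the fingers, y is the direction in which the jaws open and shut (so a half turn about z gives the same grasp; the last joint's range is limited). The gripper opens to 88 mm and grips with 3 to 60 N. Pads are 20 mm wide; open, the fingers measure 115 mm over their backs; the gripper's body (75 mm by 178 mm) begins 61 mm behind the grasp point.
Start: joints at [-1.309, 0.423, 1.63, -0, 1.089, -0.019], TCP at [173.221, -600.499, 222.675] pointing down, gripper open.
Joint ranges: [-3, 3], [-0.9, 2.11], [0.09, 2.58], [-1.31, 4.45], [0.11, 2.69], [-2.54, 2.54]. Speed limits (rad/s): [2.39, 2.39, 3.01, 3.14, 3.14, 3.14].

### API

Orientations are given as a rotation vector (axis times angle).
In Python, from workcell import ctrl gives the robot as it stands.
- The arm moves only by the tool move_arm, never from a script. Its argument "increments" is one flat list of numbers, 5 for each row, row after row: the closure in counts, from 0 (fully open) to 255 (shut), then the shift along the tool's x, y, z in mm, then the turn about the tool's z in degrees. In form: [grip, dx, dy, dz, yaw, grip, dx, dy, dz, yaw, ...]. A call has 1 to 12 rows; each row is the pose to reach, as a shift and turn from the pose measured when the call began, along the tool's axes at that moment; what a row does not reach only later rows make up. A row lasts 1/8 s, in which the tool goes at most 62.5 mm and 10.7 degrees, less where a joint would pass 70% of its speed; a pose out of reach is approached as far as the arm can. A call with a gripper value outside its range is refused whole. The fingers move at their own pace and stop on an object; the grip force is fixed at half the most. Time passes only in rows, so rows that repeat a pose let the fingers close. It gives the time, the measured TCP pose, the force and the opening at its end, in the units of the state.
- ctrl.get_obs(): the state, without advancing time (a new reading comes with each control period).
- ctrl.get_image(name): name is "scene" or "top" or "wrist"; returns a dict with "frame" (420x560x3 uint8, red, green, blue), "vertical_fov" (degrees; the focal length in pixels is half the picture's height over the tangent of half this angle, whatever the lens; pixels are square), "cx", "cy" (the principal point, pixels), "pose" (4x4, takes a point from camera to world coordinates); the wrist camera has in their place "mount" (4x4, takes a point from camera to tool coordinates, whose origin is the TCP and whose axes are the flange's). Camera axes: x right, y down, z forward; pixel columns grow to the right and rows downward; lengths in mm; the calibration is good to about 2 mm. A picture is of the moment at which its call begins: read the wrist's pose just before it. There is no depth.
- ctrl.close_job(): hands the job in, once; it reports no verdict.
The state is a dict: "t": time; "qpos": joint angles; "qvel": joint speeds; "joint_torque": joint torques, N m; "ee_pos": TCP position; "orientation": TCP orientation; "ft_force": force on the tool from outside, world axes, zero at the start; "moment": the same for the moment, N m; "width": finger opening in mm.
Only numpy, scipy, OpenCV 4.12 (cv2) and the standard library are available. Lean on these libraries where they do the work, as an engineer would, in place of code of your own. Each camera call takes 0.05 s, during which the arm holds its last target.

## Working session

There is one attempt and no reset: what is moved stays moved. The work goes in short steps, Python scripts to look and compute and a tool call to move; the robot and the scene stay as the last step left them, time stands still between calls to the robot, and variables do not carry over. Pictures are saved under pics/ and viewed, and the job is handed in when it is done.

Besides the shell and the picture viewer there is one more tool, called after "Emit:" in YAML: its name, and indented under it one key for each argument. move_arm: Moves the arm, as the interface text tells. Its arguments: {"type":"object","properties":{"increments":{"type":"array","items":{"type":"number"}}},"required":["increments"]}

```bash
mkdir -p pics; ls; python3 - <<'E'
from workcell import ctrl
import cv2,numpy as np
o=ctrl.get_obs();print(o)
for n in("scene","top","wrist"):
    d=ctrl.get_image(n);cv2.imwrite(f"pics/{n}0.png",d["frame"][:,:,::-1])
    print(n,d["vertical_fov"],d["cx"],d["cy"],np.round(d.get("pose",d.get("mount")),4).tolist())
E
```

```text
pics
{'t': 0.0, 'qpos': array([-1.30900433e+00,  4.23824661e-01,  1.63070808e+00,  1.83815858e-05,
        1.08858825e+00, -1.90004142e-02]), 'qvel': array([ 6.46494833e-04, -6.68756566e-04, -2.80316957e-04, -4.10303707e-04,
        6.56388200e-05, -1.34432019e-03]), 'joint_torque': array([-2.09427722e-03, -5.44630337e+01, -2.73674852e+01,  6.42065727e-02,
        2.26982567e-02, -1.37584098e-04]), 'ee_pos': array([ 173.08116768, -599.96798013,  221.904694  ]), 'orientation': array([-3.10917911e+00, -4.39394289e-01,  2.65209487e-04]), 'ft_force': array([ 0.2900147 , -0.17022187,  0.38607544]), 'moment': array([ 0.0050738 , -0.00594357,  0.03691833]), 'width': 87.73246755085971}
scene 55.75546144206245 280.50901044298513 206.92671263940974 [[-0.371, 0.6486, -0.6646, 1175.1231], [0.9285, 0.2481, -0.2763, 275.8002], [-0.0143, -0.7196, -0.6942, 745.187], [0.0, 0.0, 0.0, 1.0]]
top 46.20450250348913 280.78421885670645 205.62517966663646 [[-0.017, -0.9958, 0.0904, 444.834], [-0.9995, 0.0192, 0.0236, -9.9603], [-0.0252, -0.0899, -0.9956, 1500.7927], [0.0, 0.0, 0.0, 1.0]]
wrist 65.59251279938726 280.27581819557616 209.29243555409712 [[0.0002, -0.9584, -0.2854, 78.7644], [1.0, 0.0002, -0.0002, -0.0315], [0.0002, -0.2854, 0.9584, -162.1636], [0.0, 0.0, 0.0, 1.0]]
```

View pics/scene0.png

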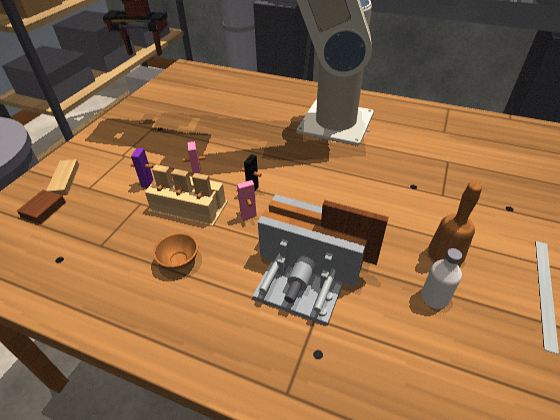

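View pics/top0.png

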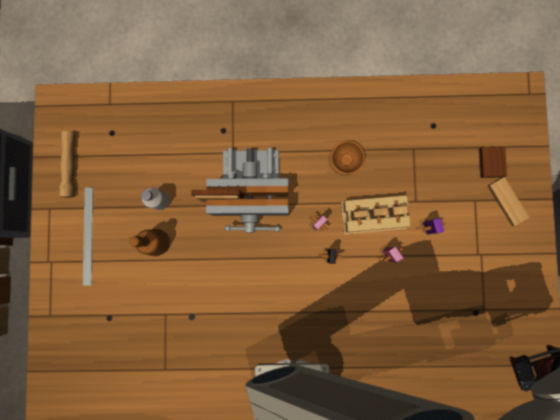

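View pics/wrist0.png

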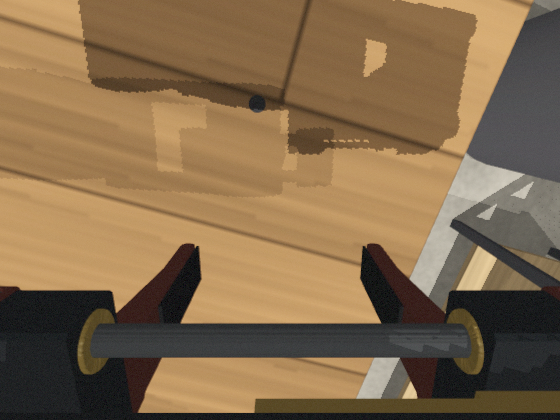

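```bash
cat > h.py <<'E'
from workcell import ctrl
import cv2,numpy as np
from scipy.spatial.transform import Rotation as R
def grab(n):
    o=ctrl.get_obs();d=ctrl.get_image(n)
    f=210/np.tan(np.radians(d["vertical_fov"]/2))
    if n=="wrist":
        T=np.eye(4);T[:3,:3]=R.from_rotvec(o["orientation"]).as_matrix();T[:3,3]=o["ee_pos"];P=T@d["mount"]
    else:P=d["pose"]
    return dict(img=d["frame"][:,:,::-1].copy(),f=f,cx=d["cx"],cy=d["cy"],P=np.array(P),o=o)
def ray(c,u,v):
    d=c["P"][:3,:3]@np.array([(u-c["cx"])/c["f"],(v-c["cy"])/c["f"],1]);return c["P"][:3,3],d
def onz(c,u,v,z):
    p,d=ray(c,u,v);return p+d*(z-p[2])/d[2]
def proj(c,X):
    q=np.linalg.inv(c["P"])@np.append(X,1);return np.array([c["cx"]+c["f"]*q[0]/q[2],c["cy"]+c["f"]*q[1]/q[2]])
def crop(c,x0,y0,x1,y1,s,name):
    cv2.imwrite(name,cv2.resize(c["img"][y0:y1,x0:x1],None,fx=s,fy=s,interpolation=cv2.INTER_CUBIC))
E
python3 - <<'E'
from h import *
c=grab("top")
crop(c,185,140,445,270,3,"pics/topcrop.png")
for n,u,v,z in[("rackc",376,213,68),("rl",342,213,68),("rr",411,213,68),("vise open end",288,203,130),("vise l",205,203,130)]:print(n,onz(c,u,v,z).round())
E
```

```text
rackc [ 548. -252.   68.]
rl [ 550. -154.   68.]
rr [ 546. -353.   68.]
vise open end [576.   2. 130.]
vise l [581. 235. 130.]
```

View pics/topcrop.png

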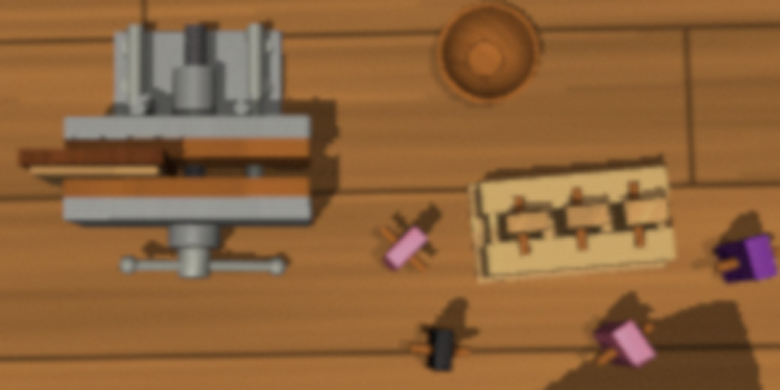

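```bash
cat >> h.py <<'E'
def inc(x,y,z,yaw):
    """target TCP; yaw=world angle (deg) of tool y axis"""
    o=ctrl.get_obs();M=R.from_rotvec(o["orientation"]).as_matrix()
    d=M.T@(np.array([x,y,z])-o["ee_pos"]);cur=np.degrees(np.arctan2(M[1,1],M[0,1]))
    w=-((yaw-cur+180)%360-180);print("inc",d.round(1),"yaw",round(w,2),"cur",cur.round(2),"tilt",M[2].round(4),o["ee_pos"].round(1),"t",o["t"])
E
python3 -c "
from h import *
inc(548,-230,250,0)"
```

```text
inc [ 462.8 -251.8  -27.6] yaw -73.91 cur -73.91 tilt [ 0.e+00 -9.e-04 -1.e+00] [ 173.1 -600.2  222.2] t 0.2
```

Emit:
move_arm:
  increments: [0,463,-252,-28,-74,0,463,-252,-28,-74,0,463,-252,-28,-74,0,463,-252,-28,-74,0,463,-252,-28,-74,0,463,-252,-28,-74,0,463,-252,-28,-74,0,463,-252,-28,-74,0,463,-252,-28,-74,0,463,-252,-28,-74,0,463,-252,-28,-74]

```text
t: 1.58
ee_pos: [547.4, -230.2, 250.1]
orientation: [-2.219, -2.222, 0.0]
ft_force: [0.1, 0.5, -0.6]
width: 88.1
```

```bash
python3 - <<'E'
from h import *
c=grab("wrist");cv2.imwrite("pics/w1.png",c["img"]);inc(548,-230,250,0)
E
```

```text
inc [0.5 0.8 0.2] yaw 0.04 cur 0.04 tilt [ 0.001  -0.0011 -1.    ] [ 547.2 -230.5  250.2] t 1.625
```

View pics/w1.png

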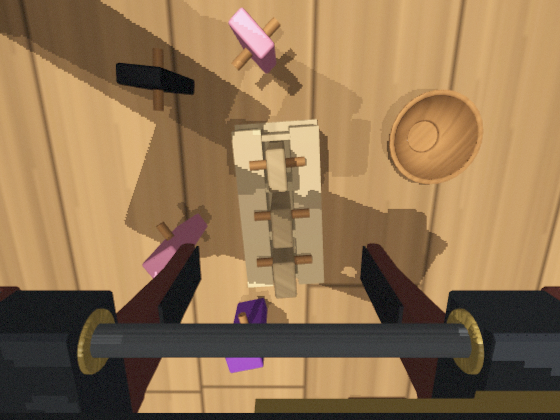

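```bash
python3 - <<'E'
from h import *
c=grab("wrist");np.save("pics/w1.npy",c,allow_pickle=True)
crop(c,215,105,345,305,3,"pics/w1c.png")
E
```

```text
(no output)
```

View pics/w1c.png

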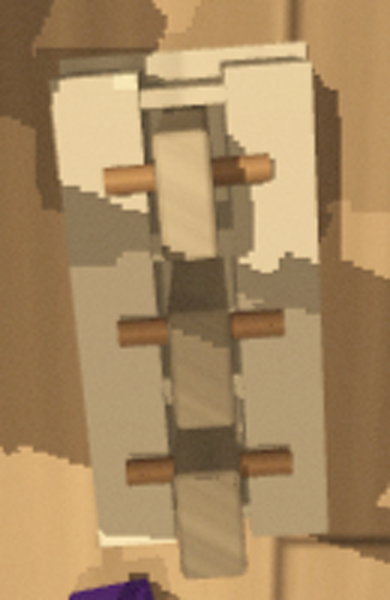

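```bash
python3 - <<'E'
from h import *
c=np.load("pics/w1.npy",allow_pickle=True).item()
def p(u,v,z):return onz(c,215+u/3-.33,105+v/3-.33,z)
for n,q in{"s1 mid":[(160,190),(213,190)],"s2":[(171,370),(234,370)],"s3":[(178,525),(244,525)]}.items():
    a,b=[p(*x,120) for x in q];print(n,a.round(1),b.round(1),(b-a).round(1))
for n,q in{"s1":[(182,132),(190,256)],"s2":[(203,310),(203,428)],"s3":[(208,475),(212,575)]}.items():
    a,b=[p(*x,120) for x in q];print(n,a.round(1),b.round(1),((b+a)/2).round(1))
for n,q in{"d1":[(105,181),(272,167)],"d2":[(120,332),(283,323)],"d3":[(127,472),(291,461)]}.items():
    a,b=[p(*x,75) for x in q];print(n,a.round(1),b.round(1),((a+b)/2).round(1),np.degrees(np.arctan2(*(b-a)[1::-1])))
for q in[(52,83),(314,62),(328,533),(100,536)]:print(p(*q,68).round(1))
E
```

```text
s1 mid [ 536.3 -200.   120. ] [ 552.2 -200.   120. ] [15.9  0.   0. ]
s2 [ 539.2 -257.4  120. ] [ 559.2 -257.4  120. ] [20.  0.  0.]
s3 [ 541.2 -312.2  120. ] [ 563.2 -312.2  120. ] [22.  0.  0.]
s1 [ 543.  -182.7  120. ] [ 545.3 -220.3  120. ] [ 544.1 -201.5  120. ]
s2 [ 549.3 -237.6  120. ] [ 549.4 -277.3  120. ] [ 549.4 -257.4  120. ]
s3 [ 551.1 -293.9  120. ] [ 552.6 -331.1  120. ] [ 551.9 -312.5  120. ]
d1 [ 515.5 -204.2   75. ] [ 573.2 -199.3   75. ] [ 544.4 -201.8   75. ] 4.849731925707119
d2 [ 519.5 -259.    75. ] [ 578.5 -255.6   75. ] [ 549.  -257.3   75. ] 3.3766789512570106
d3 [ 521.  -314.6   75. ] [ 582.9 -309.9   75. ] [ 551.9 -312.2   75. ] 4.273842277408603
[ 497.5 -171.6   68. ]
[ 587.3 -164.5   68. ]
[ 599.  -344.1   68. ]
[ 509.3 -345.6   68. ]
```

```bash
python3 -c "
from h import *
inc(582,40,240,0)"
```

```text
inc [270.7  34.8  10.5] yaw 0.01 cur 0.01 tilt [ 9.e-04 -8.e-04 -1.e+00] [ 547.2 -230.7  250.3] t 1.675
```

Emit:
move_arm:
  increments: [0,271,35,10,0,0,271,35,10,0,0,271,35,10,0,0,271,35,10,0,0,271,35,10,0,0,271,35,10,0,0,271,35,10,0]

```text
t: 2.55
ee_pos: [581.9, 38.9, 240.5]
orientation: [-2.222, -2.219, 0.001]
ft_force: [0.6, -0.1, -0.1]
width: 87.9
```

```bash
python3 - <<'E'
from h import *
c=grab("wrist");np.save("pics/w2.npy",c,allow_pickle=True);cv2.imwrite("pics/w2.png",c["img"]);inc(582,40,240,0)
crop(c,200,100,380,290,4,"pics/w2c.png")
E
```

```text
inc [1.3 0.  0.6] yaw -0.09 cur -0.09 tilt [ 6.e-04 -1.e-03 -1.e+00] [582.   38.7 240.6] t 2.6
```

View pics/w2.png

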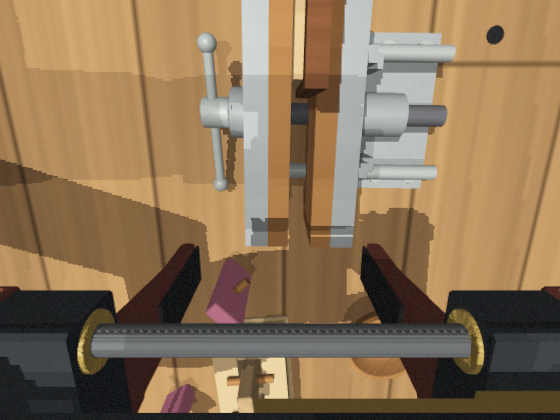

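View pics/w2c.png

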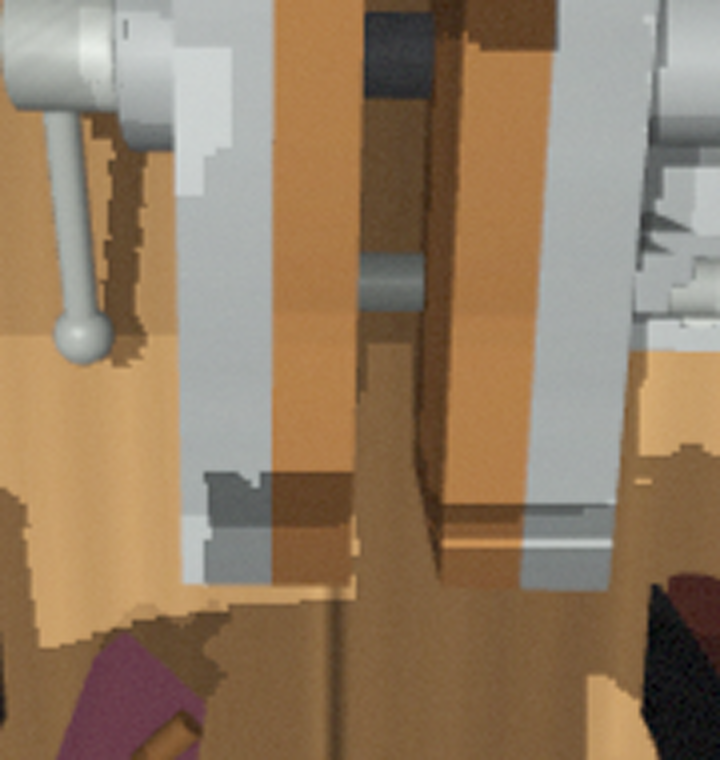

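```bash
python3 - <<'E'
from h import *
c=np.load("pics/w2.npy",allow_pickle=True).item()
g=cv2.cvtColor(cv2.GaussianBlur(c["img"],(0,0),0.6),cv2.COLOR_BGR2LAB).astype(float)
F=[];Rr=[]
for v in list(range(120,218,4)):
    t=(v-100)/190*190*4
    uf=200+(363-10*t/580)/4; ur=200+(466-23*(t-60)/460)/4
    for L,u0,s in((F,uf,-1),(Rr,ur,1)):
        us=np.arange(int(u0)-5,int(u0)+6)
        d=s*np.diff(g[v,us,0]+g[v,us,2]); d=np.clip(d,0,None)
        k=np.argmax(d); w=d[max(0,k-1):k+2]; u=us[0]+.5+ (np.arange(max(0,k-1),max(0,k-1)+len(w))*w).sum()/w.sum()
        L.append(onz(c,u,v,130)[:2])
for n,L in(("front",F),("rear",Rr)):
    L=np.array(L);p=np.polyfit(L[:,1],L[:,0],1);r=L[:,0]-np.polyval(p,L[:,1]);m=abs(r)<1.5;p=np.polyfit(L[m,1],L[m,0],1)
    print(n,m.sum(),len(m),p,"x at y=40:",np.polyval(p,40),"ang",np.degrees(np.arctan(p[0])),"res",r[m].std(),L[::5].round(1).tolist())
# ends
for u,v in((353,582),(443,582)):print(onz(c,200+u/4,100+v/4,130))
E
```

```text
front 25 25 [1.64223504e-02 5.88275643e+02] x at y=40: 588.9325368306986 ang 0.9408467944400313 res 0.12082160196738449 [[590.3, 111.6], [589.8, 95.7], [589.6, 79.4], [589.2, 62.4], [588.9, 44.8]]
rear 25 25 [1.62482305e-02 6.08373938e+02] x at y=40: 609.0238672749482 ang 0.9308731221659913 res 0.10676265770917931 [[610.3, 111.6], [610.0, 95.7], [609.6, 79.3], [609.4, 62.4], [609.0, 44.8]]
[589.24594007   2.31023478 130.        ]
[609.55199023   2.3020924  130.        ]
```

```bash
python3 -c "
from h import *
inc(549.2,-257.3,150,4)"
```

```text
inc [-296.2  -32.2   90.4] yaw -4.09 cur -0.09 tilt [ 6.e-04 -1.e-03 -1.e+00] [582.   38.7 240.6] t 2.6
```

Emit:
move_arm:
  increments: [0,-296,-32,90,-4,0,-296,-32,90,-4,0,-296,-32,90,-4,0,-296,-32,90,-4,0,-296,-32,90,-4,0,-296,-32,90,-4,0,-296,-32,90,-4,0,-296,-32,90,-4]

```text
t: 3.6
ee_pos: [549.6, -256.4, 150.9]
orientation: [-2.143, -2.296, -0.0]
ft_force: [-0.5, 0.3, -0.3]
width: 88.1
```

```bash
python3 - <<'E'
from h import *
c=grab("wrist");cv2.imwrite("pics/w3.png",c["img"]);inc(549.2,-257.3,84,4)
E
```

```text
inc [-1.1 -0.6 67. ] yaw -0.02 cur 3.98 tilt [ 5.e-04 -3.e-04 -1.e+00] [ 549.8 -256.2  151. ] t 3.65
```

View pics/w3.png

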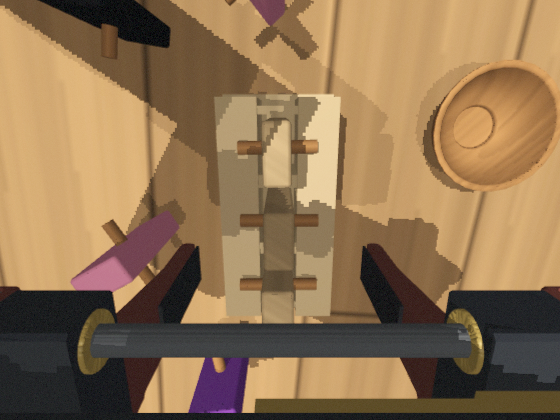

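Emit:
move_arm:
  increments: [0,-1,-0.6,40,0,0,-1,-0.6,66,0,0,-1,-0.6,66,0,0,-1,-0.6,66,0,255,-1,-0.6,66,0,255,-1,-0.6,66,0,255,-1,-0.6,66,0,255,-1,-0.6,66,0,255,-1,-0.6,66,0,255,-1,-0.6,66,0]

```text
t: 4.9
ee_pos: [549.2, -257.2, 84.9]
orientation: [-2.143, -2.297, -0.0]
ft_force: [-0.5, -0.1, 0.2]
width: 31.4
```

```bash
python3 - <<'E'
from h import *
o=ctrl.get_obs();print(o["width"],o["ft_force"]);inc(549.2,-257.3,84,4)
E
```

```text
31.375061211999018 [-0.46074029 -0.05029656  0.239715  ]
inc [-0.1  0.   0.9] yaw -0.02 cur 3.98 tilt [ 5.e-04 -3.e-04 -1.e+00] [ 549.2 -257.2   84.9] t 4.9
```

Emit:
move_arm:
  increments: [255,0,0,0,0,255,0,0,0,0,255,0,0,0,0]

```text
t: 5.28
ee_pos: [549.1, -257.2, 84.9]
orientation: [-2.142, -2.297, -0.0]
ft_force: [0.1, -1.0, -0.5]
width: 19.7
```

Emit:
move_arm:
  increments: [255,0,0,-40,0,255,0,0,-90,0,255,0,0,-140,0,255,0,0,-145,0]

```text
t: 5.78
ee_pos: [551.2, -258.3, 234.0]
orientation: [2.139, 2.293, 0.003]
ft_force: [-0.1, -0.6, -0.5]
width: 19.9
```

```bash
python3 - <<'E'
from h import *
o=ctrl.get_obs();print(o["width"],o["ft_force"]);inc(599,39.3,230,-0.93)
E
```

```text
19.913062548242877 [-0.10758862 -0.6095792  -0.52339461]
inc [293.6  68.3   3.5] yaw 4.91 cur 3.98 tilt [-0.0031  0.0058 -1.    ] [ 551.2 -258.3  234. ] t 5.775
```

Emit:
move_arm:
  increments: [255,294,68,4,5,255,294,68,4,5,255,294,68,4,5,255,294,68,4,5,255,294,68,4,5,255,294,68,4,5,255,294,68,4,5,255,294,68,4,5]

```text
t: 6.78
ee_pos: [598.3, 38.3, 228.9]
orientation: [2.239, 2.196, 0.002]
ft_force: [-0.5, -0.4, -0.9]
width: 20.0
```

```bash
python3 - <<'E'
from h import *
o=ctrl.get_obs();print(o["width"],o["ft_force"]);inc(599,39.3,230,-0.93)
c=grab("wrist");np.save("pics/w4.npy",c,allow_pickle=True);cv2.imwrite("pics/w4.png",c["img"])
crop(c,200,80,380,280,3.9,"pics/w4c.png")
E
```

```text
20.014349297888867 [-0.46392395 -0.35910147 -0.87702009]
inc [ 1.   0.7 -1.1] yaw -0.18 cur -1.11 tilt [-0.0028  0.0051 -1.    ] [598.3  38.3 228.9] t 6.775
```

View pics/w4c.png

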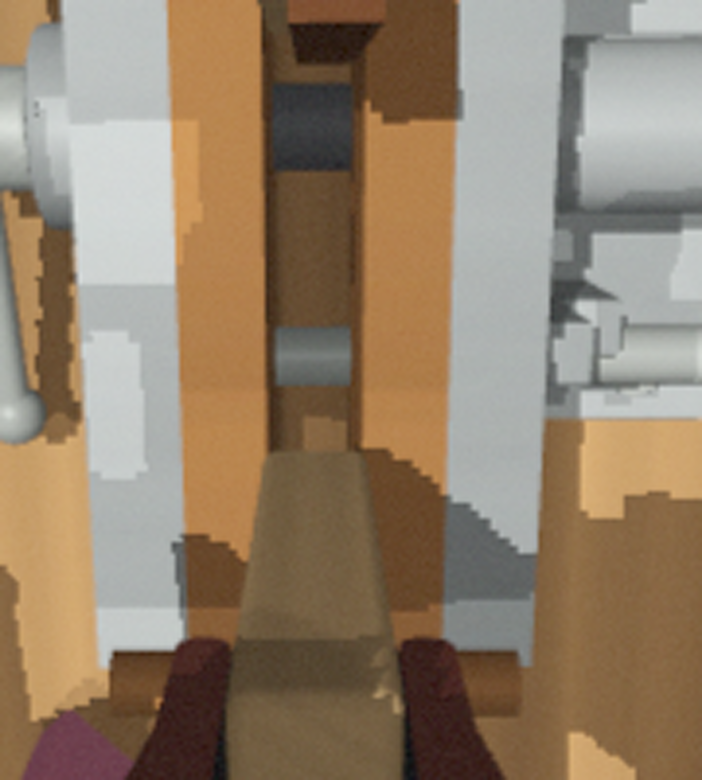

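```bash
python3 - <<'E'
from h import *
c=np.load("pics/w4.npy",allow_pickle=True).item()
def p(u,v,z):return onz(c,200+u/3.9-.37,80+v/3.9-.37,z)
print("foot z guess",c["o"]["ee_pos"][2]-76.9)
for u in(265,362):print(p(u,454,152).round(2))
for a in((264,200),(268,440),(363,200),(359,440)):print(p(*a,130).round(2))
E
```

```text
foot z guess 152.01777852436024
[589.7   56.18 152.  ]
[608.5   55.79 152.  ]
[590.21 102.89 130.  ]
[589.54  53.58 130.  ]
[610.  102.5 130. ]
[608.74  53.18 130.  ]
```

Emit:
move_arm:
  increments: [255,0,0,-50,0,255,0,0,-100,0,255,0,0,-145,0,255,0,0,-145,0,255,0,0,-145,0,255,0,0,-145,0,255,0,0,-145,0,255,0,0,-105,0,255,0,0,-55,0,255,0,0,-5,0,255,0,0,0,0]

```text
t: 8.2
ee_pos: [595.6, 38.2, 225.1]
orientation: [2.243, 2.199, -0.007]
ft_force: [-0.2, -0.4, -0.8]
width: 19.8
```

```bash
python3 - <<'E'
from h import *
inc(599,39.3,230,-0.93)
E
```

```text
inc [ 1.1  3.3 -4.9] yaw -0.19 cur -1.12 tilt [-0.0033 -0.0028 -1.    ] [595.6  38.2 225.1] t 8.2
```

```bash
python3 - <<'E'
from h import *
for i in range(6):
    inc(599,39.3,230,-0.93)
    M=R.from_rotvec(ctrl.get_obs()["orientation"]).as_matrix()
    if M[2,1]>-0.0005: break
    ctrl.get_image("top")
E
```

```text
inc [ 1.1  3.3 -4.9] yaw -0.19 cur -1.12 tilt [-0.0033 -0.0028 -1.    ] [595.6  38.2 225.1] t 8.2
inc [ 1.   1.8 -2.9] yaw -0.19 cur -1.12 tilt [-3.1e-03  8.0e-04 -1.0e+00] [597.2  38.3 227.1] t 8.25
```

```bash
python3 - <<'E'
from h import *
inc(598.6,39.3,213,-0.93)
E
```

```text
inc [ 1.1  1.4 14.1] yaw -0.19 cur -1.12 tilt [-3.1e-03  8.0e-04 -1.0e+00] [597.2  38.3 227.1] t 8.25
```

Emit:
move_arm:
  increments: [255,1.1,1.4,7,0.2,255,1.1,1.4,14,0.2,255,1.1,1.4,14,0.2,255,1.1,1.4,14,0.2,255,1.1,1.4,14,0.2]

```text
t: 8.88
ee_pos: [598.8, 39.3, 213.6]
orientation: [2.245, 2.193, -0.002]
ft_force: [0.4, 0.1, -1.5]
width: 19.8
```

```bash
python3 - <<'E'
from h import *
inc(598.6,39.3,213,-0.93)
c=grab("wrist");np.save("pics/w5.npy",c,allow_pickle=True)
crop(c,220,150,340,290,5,"pics/w5c.png")
E
```

```text
inc [ 0.  -0.2  0.6] yaw -0.4 cur -1.33 tilt [-0.003   0.0016 -1.    ] [598.8  39.3 213.6] t 8.875
```

View pics/w5c.png

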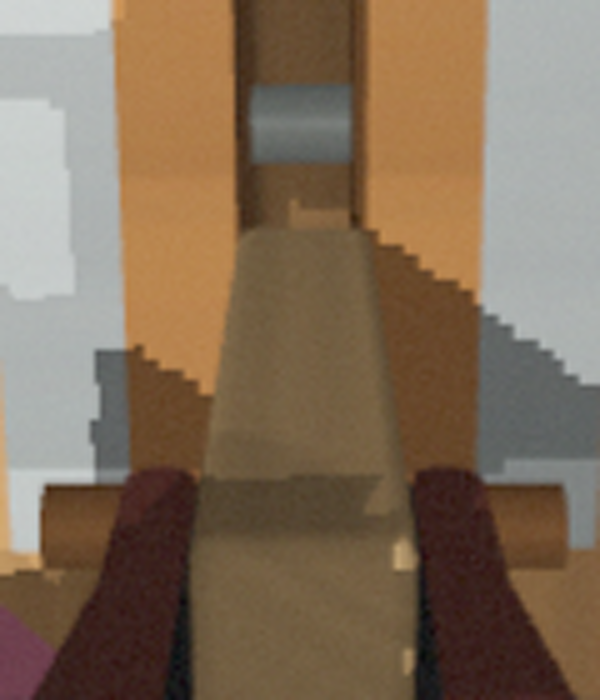

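Emit:
move_arm:
  increments: [255,0,-0.3,3,-0.4,255,0,-0.3,6,-0.4,255,0,-0.3,7,-0.4,255,0,-0.3,8,-0.4,255,0,-0.3,8,-0.4]

```text
t: 9.55
ee_pos: [598.5, 39.3, 205.4]
orientation: [2.237, 2.201, -0.002]
ft_force: [0.1, 0.1, -0.6]
width: 19.5
```

```bash
cat > s.py <<'E'
from h import *
inc(598.5,39.3,145,-0.93)
o=ctrl.get_obs();print(o["ft_force"].round(1),o["moment"].round(2),o["width"].round(1))
E
python3 s.py
```

```text
inc [ 0.2 -0.  60.4] yaw 0.01 cur -0.92 tilt [-0.003   0.0013 -1.    ] [598.5  39.3 205.4] t 9.55Traceback (most recent call last):
  File "s.py", line 3, in <module>
    o=ctrl.get_obs();print(o["ft_force"].round(1),o["moment"].round(2),o["width"].round(1))
                                                                       ^^^^^^^^^^^^^^^^
AttributeError: 'float' object has no attribute 'round'
```

Emit:
move_arm:
  increments: [255,0,0,0.7,0,255,0,0,1.4,0,255,0,0,2,0,255,0,0,2,0]

```text
t: 10.05
ee_pos: [598.5, 39.3, 203.4]
orientation: [2.237, 2.201, -0.002]
ft_force: [0.9, 0.6, -0.8]
width: 19.8
```

```bash
sed -i 's/o\["width"\].round(1)/o["width"]/' s.py; python3 s.py
```

```text
inc [ 0.2 -0.1 58.4] yaw 0.01 cur -0.92 tilt [-0.003   0.0014 -1.    ] [598.5  39.3 203.4] t 10.05
[ 0.9  0.6 -0.8] [ 0.01 -0.14 -0.06] 19.820962917736775
```

Emit:
move_arm:
  increments: [255,0,0,0.5,0,255,0,0,1,0,255,0,0,1.5,0,255,0,0,2,0,255,0,0,2,0]

```text
t: 10.68
ee_pos: [598.5, 39.3, 201.3]
orientation: [2.237, 2.201, -0.002]
ft_force: [0.6, -0.8, -1.6]
width: 20.0
```

```bash
python3 s.py
```

```text
inc [ 0.2 -0.1 56.3] yaw 0.0 cur -0.93 tilt [-0.003   0.0013 -1.    ] [598.5  39.3 201.3] t 10.675
[ 0.6 -0.8 -1.6] [-0.07 -0.12  0.05] 20.003874020996644
```

Emit:
move_arm:
  increments: [255,0,0,1,0,255,0,0,2,0,255,0,0,3,0,255,0,0,4,0,255,0,0,4,0]

```text
t: 11.3
ee_pos: [598.5, 39.3, 197.2]
orientation: [2.237, 2.201, -0.002]
ft_force: [0.6, -0.4, 0.0]
width: 19.7
```

```bash
python3 - <<'E'
exec(open("s.py").read())
c=grab("wrist");np.save("pics/w6.npy",c,allow_pickle=True)
crop(c,220,150,340,290,5,"pics/w6c.png")
E
```

```text
inc [ 0.2 -0.1 52.2] yaw 0.01 cur -0.92 tilt [-0.003   0.0013 -1.    ] [598.5  39.3 197.2] t 11.3
[ 0.6 -0.4  0. ] [-0.04 -0.13  0.01] 19.691694871870027
```

View pics/w6c.png

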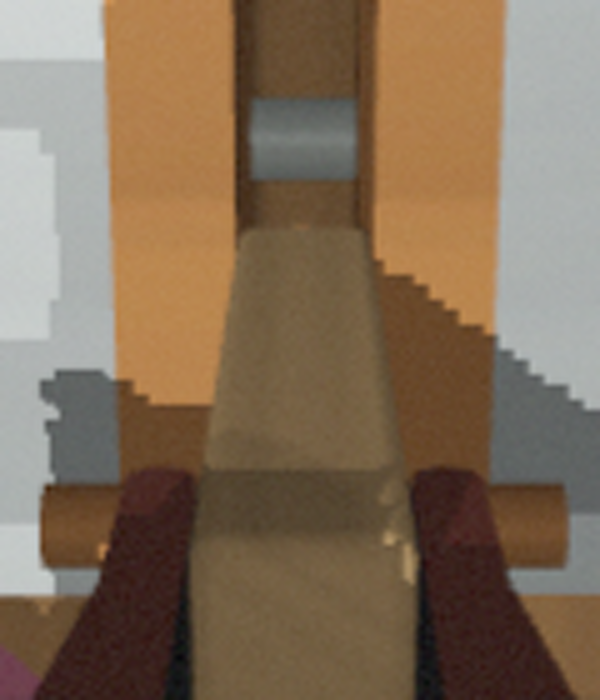

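Emit:
move_arm:
  increments: [255,0,0,1,0,255,0,0,2,0,255,0,0,3,0,255,0,0,4,0,255,0,0,5,0,255,0,0,6,0]

```text
t: 12.1
ee_pos: [598.5, 39.3, 191.2]
orientation: [2.237, 2.201, -0.002]
ft_force: [-0.3, -0.2, -1.0]
width: 19.8
```

```bash
python3 s.py
```

```text
inc [ 0.2 -0.1 46.2] yaw 0.01 cur -0.92 tilt [-0.003   0.0013 -1.    ] [598.5  39.3 191.2] t 12.1
[-0.3 -0.2 -1. ] [-0.02 -0.06  0.  ] 19.831799463404423
```

Emit:
move_arm:
  increments: [255,0,0.2,0,0,255,0,0.4,0,0,255,0,0.5,0,0,255,0,0.5,0,0]

```text
t: 12.6
ee_pos: [598.8, 39.2, 191.1]
orientation: [2.237, 2.202, -0.003]
ft_force: [-0.9, 0.9, 0.5]
width: 19.9
```

```bash
python3 s.py
```

```text
inc [ 0.2 -0.3 46.1] yaw 0.0 cur -0.93 tilt [-3.e-03  8.e-04 -1.e+00] [598.8  39.2 191.1] t 12.6
[-0.9  0.9  0.5] [-0.01  0.19  0.01] 19.872394964525345
```

Emit:
move_arm:
  increments: [255,0,0.2,0,0,255,0,0.4,0,0,255,0,0.4,0,0]

```text
t: 12.98
ee_pos: [598.9, 39.2, 191.1]
orientation: [2.238, 2.202, -0.003]
ft_force: [-2.0, 0.5, 0.3]
width: 20.0
```

```bash
python3 s.py
```

```text
inc [ 0.2 -0.4 46.1] yaw 0.0 cur -0.93 tilt [-3.1e-03  1.0e-04 -1.0e+00] [598.9  39.2 191.1] t 12.975
[-2.   0.5  0.3] [-0.04  0.5  -0.02] 19.988199294389947
```

Emit:
move_arm:
  increments: [255,0,-0.2,0,0,255,0,-0.4,0,0,255,0,-0.6,0,0,255,0,-0.6,0,0,255,0,-0.6,0,0]

```text
t: 13.6
ee_pos: [598.6, 39.2, 191.2]
orientation: [2.237, 2.202, -0.003]
ft_force: [0.9, -0.1, -0.6]
width: 19.7
```

```bash
python3 s.py
```

```text
inc [ 0.2 -0.1 46.2] yaw 0.01 cur -0.92 tilt [-3.e-03  7.e-04 -1.e+00] [598.6  39.2 191.2] t 13.6
[ 0.9 -0.1 -0.6] [-0.08 -0.19  0.08] 19.679385920489775
```

Emit:
move_arm:
  increments: [255,0,0.05,2,0,255,0,0.05,4,0,255,0,0.05,6,0,255,0,0.05,8,0,255,0,0.05,10,0,255,0,0.05,12,0]

```text
t: 14.35
ee_pos: [598.6, 39.2, 179.0]
orientation: [2.237, 2.202, -0.003]
ft_force: [0.1, 0.2, 0.1]
width: 19.7
```

```bash
python3 s.py
```

```text
inc [ 0.2 -0.1 34. ] yaw 0.01 cur -0.92 tilt [-3.e-03  6.e-04 -1.e+00] [598.6  39.2 179. ] t 14.35
[0.1 0.2 0.1] [-0.05 -0.11 -0.02] 19.68923571829885
```

Emit:
move_arm:
  increments: [255,0,0,2,0,255,0,0,4,0,255,0,0,6,0,255,0,0,8,0,255,0,0,10,0,255,0,0,12,0,255,0,0,14,0,255,0,0,16,0,255,0,0,18,0,255,0,0,20,0,255,0,0,22,0]

```text
t: 15.72
ee_pos: [598.6, 39.1, 156.9]
orientation: [2.237, 2.202, -0.003]
ft_force: [0.5, -0.0, -1.1]
width: 19.4
```

```bash
python3 s.py
```

```text
inc [ 0.2 -0.1 11.9] yaw 0.01 cur -0.92 tilt [-3.e-03  6.e-04 -1.e+00] [598.6  39.1 156.9] t 15.725
[ 0.5 -0.  -1.1] [-0.05 -0.1   0.01] 19.417849373112826
```

Emit:
move_arm:
  increments: [255,0,0,2,0,255,0,0,4,0,255,0,0,6,0,255,0,0,7,0,255,0,0,8,0,255,0,0,9,0,255,0,0,9,0]

```text
t: 16.6
ee_pos: [598.6, 39.1, 147.9]
orientation: [2.237, 2.202, -0.003]
ft_force: [0.5, -0.3, -0.7]
width: 19.7
```

```bash
python3 s.py
```

```text
inc [ 0.2 -0.1  2.9] yaw 0.01 cur -0.92 tilt [-3.e-03  6.e-04 -1.e+00] [598.6  39.1 147.9] t 16.6
[ 0.5 -0.3 -0.7] [-0.06 -0.07 -0.03] 19.67447227284089
```

Emit:
move_arm:
  increments: [255,0,0,0.5,0,255,0,0,1,0,255,0,0,1.5,0,255,0,0,1.5,0]

```text
t: 17.1
ee_pos: [598.7, 39.1, 146.8]
orientation: [2.237, 2.202, -0.003]
ft_force: [-3.3, -0.2, 4.3]
width: 19.9
```

```bash
python3 s.py
```

```text
inc [ 0.2 -0.2  1.8] yaw 0.01 cur -0.92 tilt [-3.e-03  7.e-04 -1.e+00] [598.7  39.1 146.8] t 17.1
[-3.3 -0.2  4.3] [-0.04  0.33  0.04] 19.918710871608326
```

Emit:
move_arm:
  increments: [200,0,0,-0.1,0,150,0,0,-0.1,0,100,0,0,-0.1,0,100,0,0,-0.1,0,100,0,0,-0.1,0]

```text
t: 17.73
ee_pos: [598.7, 39.1, 146.8]
orientation: [2.237, 2.202, -0.003]
ft_force: [-0.6, 0.3, -0.3]
width: 52.7
```

```bash
python3 - <<'E'
exec(open("s.py").read())
c=grab("wrist");cv2.imwrite("pics/w7.png",c["img"])
E
```

```text
inc [ 0.2 -0.2  1.8] yaw 0.0 cur -0.93 tilt [-3.e-03  7.e-04 -1.e+00] [598.7  39.1 146.8] t 17.725
[-0.6  0.3 -0.3] [-0.02 -0.04  0.01] 52.69919579784566
```

View pics/w7.png

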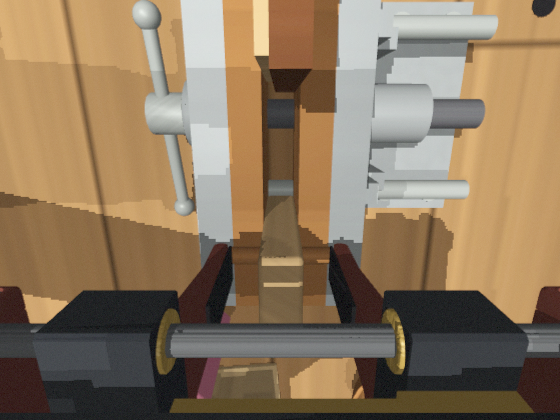

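Emit:
move_arm:
  increments: [0,0,0,-15,0,0,0,0,-40,0,0,0,0,-90,0,0,0,0,-130,0,0,0,0,-130,0,0,0,0,-130,0]

```text
t: 18.52
ee_pos: [598.2, 39.5, 277.0]
orientation: [2.237, 2.202, -0.003]
ft_force: [-0.5, 0.2, -0.2]
width: 87.7
```

```bash
python3 - <<'E'
exec(open("s.py").read())
c=grab("wrist");a=c["img"][60:290,180:380]
d=grab("scene");b=d["img"][130:330,130:400]
cv2.imwrite("pics/w8.png",np.hstack([cv2.resize(a,(391,450)),cv2.resize(b,(405,450))]))
E
```

```text
inc [  0.2   0.2 132. ] yaw 0.01 cur -0.92 tilt [-3.e-03  8.e-04 -1.e+00] [598.2  39.5 277. ] t 18.525
[-0.5  0.2 -0.2] [-0.05 -0.04 -0.04] 87.67282556226463
```

View pics/w8.png

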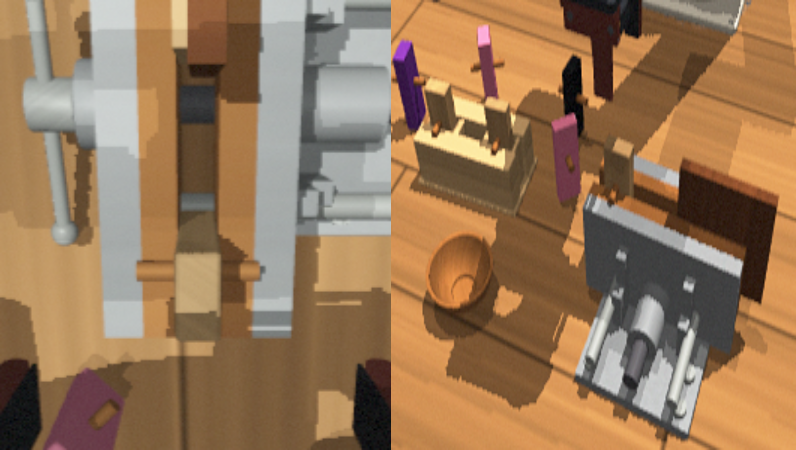

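The left view shows the 20 mm spacer standing in the open end at about (197, 285), with its dowel across both jaws at (137–260, 270). The right view shows the other two spacers still hanging in the rack. The gripper is clear, so I'm handing the job in.

```bash
python3 -c "
from workcell import ctrl
print(ctrl.close_job())"
```

```text
the job is handed in; nothing more can be done
None
```

I left spacer_b (20 mm) in the open end of the jaws, and handed the job in at about 18.6 s. It is the one I judged to be the thickest that fits. The other two stayed in the rack, and I touched nothing else.

- **Choosing it:** The wrist camera put the gap at about 20.1 mm. The fingers closed to 19.7–20.0 mm on the spacer, which confirmed it was spacer_b.
- **Fit:** It slid in with only 1–2 N of force. A gentle side-to-side nudge with it part-way in touched both jaws within about 0.3 mm of play.
- **Final rest:** The dowel met the jaw tops at about 4 N, at the expected height. I then opened the fingers and backed off. The last pictures show it upright on both jaws, less than 1 mm from spacer_place along the jaws by camera measurement.

**Not tested or in disagreement:**
- I did not try spacer_c (22.5 mm) or spacer_a (17.5 mm) in the gap. I ruled spacer_c out on the play and the camera measurement.
- Camera widths varied by 1–2 mm between views: a later reading of the gap gave about 19.2 mm, and the spacer's foot read 18.8 mm. I therefore relied on the contact check for the fit.
- The arm picked up a tilt of about 0.005 rad during the first lift. I brought it down to about 0.001 rad across the gap (0.003 rad along the jaws) before inserting the spacer.

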